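# Wedge open a gluing press and hold it

## Robot

A 7-joint arm with a two-finger parallel gripper is mounted at the origin on the work surface. World frame = base frame: x ahead of the robot, y to its left, z up, the work surface at z = 0. Lengths are in mm, angles in rad, forces in N, time in s.
With the tool pointing down it reaches from about 425 to 950 mm from the base axis. Payload 16.7 kg.
Tool frame: the origin (TCP) lies midway between the tips of the shut fingers; the grasp point (between the pads) lies 19 mm behind it; z points along the fingers, y is the line along which they close (so a half turn about z gives the same grasp; the last joint's range is limited). The gripper opens to 94 mm and grips with 3 to 60 N. Pads are 16 mm wide; open, the fingers measure 119 mm over their backs; the gripper's body (75 mm by 177 mm) begins 78 mm behind the grasp point.
Start: joints at [1.155, 0.426, 0.074, 1.606, -0.034, 1.111, -0.067], TCP at [177.28, -651.265, 205.467] pointing down, gripper open.
Joint ranges: [-2.85, 2.85], [-0.5, 2.14], [-1.23, 1.37], [0.21, 2.46], [-1.02, 4.16], [0.16, 2.05], [-2.73, 2.73]. Speed limits (rad/s): [1.89, 1.89, 2.39, 2.39, 3.01, 3.01, 3.01].

## Interface

Orientations are given as a unit quaternion [x, y, z, w].
In Python, from station import * gives the robot as it stands.
- The arm moves only by the tool arm_command, never from a script. Its argument "plan" is a list of rows, each a list of 6 numbers: the shift along the world's x, y, z scaled (see below), then the turn, a rotation vector about the world's x, y, z scaled (see below). A call has 1 to 8 rows; each row shifts and turns the commanded pose from where the row before left it; what a row does not reach is not made up. The controller multiplies each number of a shift by 5 cm and each number of a turn by 4 degrees. A row lasts 1/10 s, in which the tool goes at most 50 mm and 8.59 degrees, less where a joint would pass 70% of its speed; a pose out of reach is approached as far as the arm can. A call with a number of a shift or a turn outside -1 to 1 is refused whole. A call with a gripper value outside its range is refused whole. "gripper" is the closure, from -1 (fully open) to 1 (shut), set as the call begins (left out, the last holds). The fingers move at their own pace and stop on an object; "force" is the grip in N (left out, the last holds). Time passes only in rows, so rows that do not move let the fingers close. It gives the time, the measured TCP pose, the force, the opening and the grip force at its end, in the units of the state.
- read_state(): the state, without advancing time (a new reading comes with each control period).
- camera(name): name is "side" or "top" or "wrist"; returns the picture (400x640x3 uint8, red, green, blue); there is no depth.
- camera_params(name): a dict with "intrinsics" (3x3 intrinsics, pixels), "pose" (4x4, takes a point from camera to world coordinates). Camera axes: x right, y down, z forward; pixel columns grow to the right and rows downward; lengths in mm; the calibration is good to about 2 mm. A picture is of the moment at which its call begins: read the wrist's pose just before it. camera_params takes no time and is no camera call; for the wrist camera it gives the pose at the moment of the call.
- close_job(): hands the job in; it is judged then, once.
The state is a dict: "clock": time; "joint_pos": joint angles; "qvel": joint speeds; "joint_torque": joint torques, N m; "ee_pos": TCP position; "tool_rot": TCP orientation; "contact_force": force on the tool from outside, world axes, zero at the start; "torque": the same for the moment, N m; "finger_gap": finger opening in mm; "gripper_force": force on a finger pad.
Only numpy, scipy, OpenCV 4.12 (cv2) and the standard library are available. Lean on these libraries where they do the work, as an engineer would, in place of code of your own. Each camera call takes 0.05 s, during which the arm holds its last target. There are 200 camera calls.

## Task

Pull the locating pin out of the gluing press and stand it, steel end down, in the tool cup, and let go of it. Then push the thin end of the wooden wedge along the bench into the slot under the front edge of the press plate until that edge just lifts off the base, by about 5 mm and less than a centimetre, and finish while still holding the wedge there, with nothing but the wedge touching the press. Keep the cup standing and leave the bottle, the hammer and the jar alone.

Things in the scene. Friction and masses are not known exactly. Their poses are not given: they have to be found in the camera images.
- press: gluing press fixed to the bench: dark wood base 220 x 220 x 22 mm under a hinged plate. Origin: centre of its underside on the bench; -x is its front, towards the robot. A slot 60 mm wide, centred on y = 0, open down to the bench, runs from the front (x = -110 mm) to x = +15; the plate covers it from x = -92 on. A 15 mm through hole for the pin is at x = -47.5, y = +70
- plate (a joint): hinge of the aluminium press plate (180 deep, 200 wide, 8 mm thick, about 0.8 kg, falls shut by its own weight), rad; 0 = flat on the base, grows as the front edge lifts. Axis along the press's y at x = +88, z = 26 mm, 180 mm behind the front edge; 0.028 rad lifts that edge 5 mm. The pin's hole in the plate is 19 mm
- plate_edge (a point): middle of the lower front edge of the press plate, over the slot; 22 mm above the bench when the plate lies flat, 27 mm when lifted 5 mm; at x = -92 mm, y = 0 of the press
- pin: locating pin, 145 mm long, 0.12 kg: round steel shank 12 mm thick, with a round pale wooden grip 26 mm thick on its top 45 mm. Origin: centre of the lower steel end; z runs up the pin. It starts standing upright in the press's hole, its end on the bench, 115 mm showing above the plate; it lifts out freely
- pin_grip (a point): point on the pin's axis in the middle of its wooden grip, 122 mm above the lower end
- cup: loose round dark steel tool cup, 54 mm outside diameter, 90 mm high, 46 mm inside diameter, inner floor 6 mm up, 0.5 kg, empty. Origin: centre of its underside; z up
- cup_rim (a point): centre of the cup's mouth, 90 mm above its underside
- wedge: pale wood wedge on the bench, 155 long, 34 wide, 0.1 kg. Origin: centre of its underside; thin end at x = +77.5 mm. Top: straight ramp from 6 mm high at the thin end to 36 at x = -22.5, then a level block 36 high to x = -77.5, to grip across its width. Meets the plate's edge when its tip is 53 mm behind the edge, lifts it 3 mm per further 10 mm; friction keeps it from sliding back
- wedge_tip (a point): middle of the wedge's thin end, at the underside
- bottle: closed amber glue bottle, 56 mm across, 150 mm high; bystander, origin under its centre
- hammer: hammer lying on the bench, 240 mm long; bystander
- jar: closed glass jar, 60 mm across, 70 mm high; bystander, origin under its centre
Things that resemble listed ones, but are neither listed nor needed, are in the scene too. What is shaped like the pin but green or yellow is not meant.

How it is judged (in metres and radians):
On the way, in this order (a step that is already met when the one before it is completed fails the run):
1. the pin stands in the tool cup, steel end down, let go (angle between pin's own z axis and vertical below 0.5 rad and z of pin in the frame of cup between 0 and 0.025 m and horizontal distance between pin and cup below 0.027 m and angle between cup's own z axis and vertical below 0.1 rad and contact force between the fingers and pin below 0.1 N), for 0.2 s.
2. the wedge, lying on the bench in the slot, has lifted the plate's front edge 2 to 10.5 mm (height (world z) of plate_edge between 0.024 and 0.0325 m and contact force between wedge and press above 0.8 N and height (world z) of wedge below 0.004 m and angle between wedge's own z axis and vertical below 0.06 rad and x of wedge_tip in the frame of press above -0.06 m and y of wedge_tip in the frame of press between -0.03 and 0.03 m and contact force between each of the arm, the fingers and press below 0.3 N and contact force between pin and press below 0.1 N), for 0.2 s.
At the end, for the whole second after the job is handed in: Plate front edge 2 to 10.5 mm above rest, still, carried by the wedge alone (over 0.8 N; robot and pin off the press); wedge flat on the bench, tip in the slot, held by the fingers (over 1.5 N); pin steel end down in the upright cup, tilt under 0.5 rad, end near the cup floor, let go (all of step 1 and all of step 2 and contact force between the fingers and wedge above 1.5 N and velocity of joint plate between -0.03 and 0.03 rad/s and linear speed of wedge below 0.01 m/s); the arm keeps its last pose, push and grip.
It fails at once if a bystander (bottle, hammer, jar) is moved more than 30 mm (distance of any of bottle, hammer, jar from where it was at the start of the episode above 0.03 m).
It fails at once if the cup is knocked over (angle between cup's own z axis and vertical above 0.6 rad).
It also fails if it takes over 61 s, if anything falls off the work surface, if the arm or the gripper's body presses on something with over 40 N, if the wrist force passes 120 N, or if a joint passes its speed limit or range.

## Working session

There is one attempt and no reset: what is moved stays moved. The work goes in short steps, Python scripts to look and compute and a tool call to move; the robot and the scene stay as the last step left them, time stands still between calls to the robot, and variables do not carry over. Pictures are saved under pics/ and viewed, at most 10 in all, crops included, and the job is handed in when it is done.

Besides the shell and the picture viewer there is one more tool, called as a command line: name --pt "numbers of a row" for each row, then --argument value for the rest. arm_command: Moves the arm, as the interface text tells. Shifts and turns lie within -1 to 1; 1 stands for 5 cm of shift or 4 degrees of turn. Its arguments: {"type":"object","properties":{"plan":{"type":"array"},"gripper":{"type":"number"},"force":{"type":"number"}},"required":["plan"]}

```bash
mkdir -p pics; ls
python3 - <<'E'
from station import *
import cv2,numpy as np
for n in("top","side"):
    im=camera(n);cv2.imwrite(f"pics/{n}0.png",im[:,:,::-1])
    p=camera_params(n);print(n,np.round(p["intrinsics"],1).tolist(),np.round(p["pose"],3).tolist())
s=read_state();print(s["clock"],s["ee_pos"],s["tool_rot"],s["finger_gap"],s["contact_force"])
E
```

```text
pics
top [[371.0, 0.0, 322.2], [0.0, 371.0, 199.4], [0.0, 0.0, 1.0]] [[0.019, -0.981, 0.194, 421.033], [-0.999, -0.013, 0.035, 4.871], [-0.031, -0.195, -0.98, 1121.05], [0.0, 0.0, 0.0, 1.0]]
side [[363.2, 0.0, 324.2], [0.0, 363.2, 198.2], [0.0, 0.0, 1.0]] [[-0.933, -0.18, 0.311, 384.05], [-0.36, 0.499, -0.789, 648.481], [-0.013, -0.848, -0.53, 508.128], [0.0, 0.0, 0.0, 1.0]]
0.1 [ 177.14621587 -650.92788122  204.84958277] [ 9.91185983e-01  1.32476471e-01 -1.33503425e-04 -5.60715426e-04] 94.13631143144933 [ 0.90200001  0.23199444 -0.25704351]
```

View pics/top0.png

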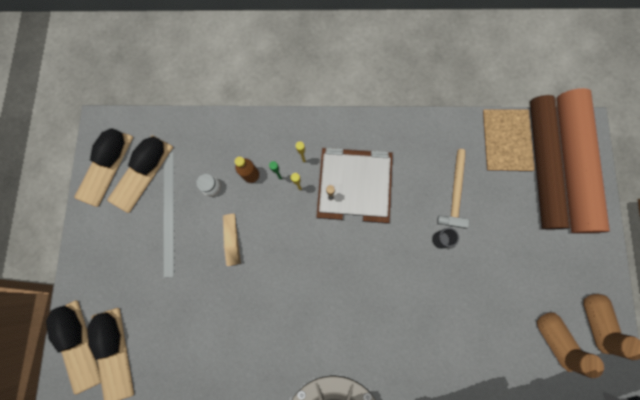

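View pics/side0.png

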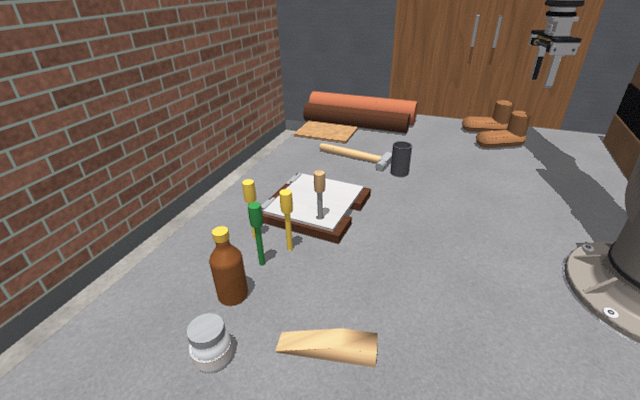

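The top view shows the press at (355,185), cup at (445,238), wedge at (231,240) with its thin end up (+x), jar at (207,185), bottle at (247,170) and hammer at (455,190). The side view agrees.

There are four pin-like things, given here by side-view pixels: yellow (249,190), yellow (286,200), green (256,215) and pale wood (319,180). Only the pale one fits, since it stands in the press's hole. I'll confirm it in a crop and triangulate roughly.

```bash
cat > h.py <<'E'
from station import *
import cv2,numpy as np
def ray(P,uv):
    K=np.array(P["intrinsics"]);T=np.array(P["pose"])
    d=T[:3,:3]@np.linalg.inv(K)@np.array([uv[0],uv[1],1.]);return T[:3,3],d/np.linalg.norm(d)
def onz(P,uv,z):
    o,d=ray(P,uv);return o+d*(z-o[2])/d[2]
def tri(*obs):  # (P,uv)...: point and rms miss
    A=np.zeros((3,3));b=np.zeros(3);L=[ray(P,u) for P,u in obs]
    for o,d in L:
        M=np.eye(3)-np.outer(d,d);A+=M;b+=M@o
    x=np.linalg.solve(A,b)
    return x,np.sqrt(np.mean([np.linalg.norm(np.cross(x-o,d))**2 for o,d in L]))
def grab(n,f):
    P=camera_params(n);im=camera(n);cv2.imwrite(f"pics/{f}.png",im[:,:,::-1]);np.save(f"pics/{f}.npy",dict(P=P,im=im));return P,im
def load(f):
    d=np.load(f"pics/{f}.npy",allow_pickle=True).item();return d["P"],d["im"]
E
python3 - <<'E'
from h import *
T,it=grab("top","top1");S,is_=grab("side","side1")
cv2.imwrite("pics/crop1.png",np.hstack([cv2.resize(is_[150:270,230:380],(600,480)),])[:,:,::-1])
for n,a,b in [("pin grip",(330.5,189.5),(319.5,181)),("cup",(445,236),(401.5,147)),("wedge tip",(229,215),(277,346)),("wedge back",(232,265),(377,352))]:
    x,e=tri((T,a),(S,b));print(n,x.round(0),e.round(1))
for n,a in [("FL",(317.5,219)),("FR",(390,222)),("BL",(323,150)),("BR",(392,153))]:print(n,onz(T,a,22).round(0))
E
```

```text
pin grip [645.  17. 125.] 1.4
cup [ 525. -299.   89.] 1.6
wedge tip [593. 333.  -4.] 1.8
wedge back [438. 305.  22.] 0.2
FL [579.  57.  22.]
FR [ 573. -159.   22.]
BL [795.  44.  22.]
BR [ 787. -169.   22.]
```

View pics/crop1.png

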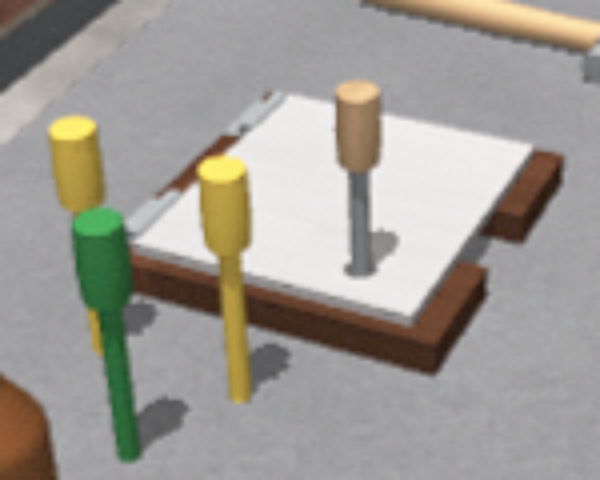

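The crop confirms it: the pale-wood grip on a steel shank, standing in the press hole, is the pin. I'll move the wrist towards the cup first.

arm_command --pt "0.5 0.7 0.3 0 0 -0.5" --pt "0.5 0.7 0.3 0 0 -0.5" --pt "0.5 0.7 0.3 0 0 -0.5" --pt "0.5 0.7 0.3 0 0 -0.5" --pt "0.5 0.7 0.3 0 0 -0.5" --pt "0.5 0.7 0.3 0 0 -0.5" --pt "0.5 0.7 0 0 0 -0.5" --pt "0.5 0.7 0 0 0 -0.5" --gripper -1

```text
clock: 1.0
ee_pos: [378.1, -369.8, 296.1]
tool_rot: [1.0, -0.008, 0.0, 0.0]
contact_force: [1.2, -0.8, -0.2]
finger_gap: 94.0
gripper_force: 0.0
```

Run:
```python
from h import *
W,im=grab("wrist","w1");print(np.round(W["intrinsics"],0).tolist(),np.round(W["pose"],3).tolist());s=read_state();print(s["clock"],s["ee_pos"],s["tool_rot"])
```

```text
[[331.0, 0.0, 319.0], [0.0, 331.0, 203.0], [0.0, 0.0, 1.0]] [[-0.016, -0.96, -0.281, 460.202], [-1.0, 0.016, 0.005, -370.844], [-0.001, 0.281, -0.96, 475.263], [0.0, 0.0, 0.0, 1.0]]
1.05 [ 382.61164023 -363.81307728  295.8645087 ] [ 9.99985443e-01 -5.26771118e-03  9.29213378e-04 -7.08031864e-04]
```

View pics/w1.png

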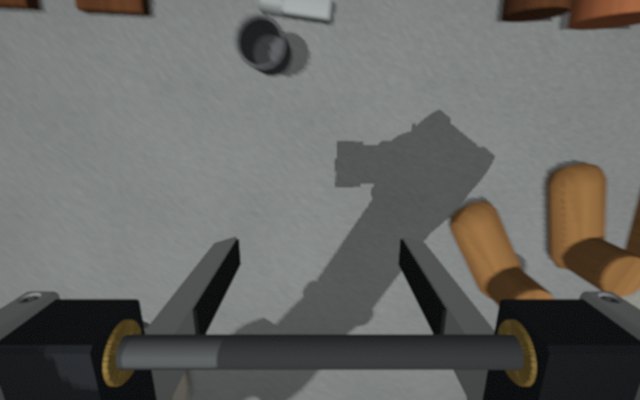

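The wrist view shows the cup rim at about (263,44), with the hammer head at (295,5). Next I'll take a second view from above the cup.

arm_command --pt "0.8 0.7 0 0 0 0" --pt "0.8 0.7 0 0 0 0" --pt "0 0 0 0 0 0" --pt "0 0 0 0 0 0"

```text
clock: 1.45
ee_pos: [453.1, -304.7, 295.2]
tool_rot: [1.0, -0.006, -0.0, -0.0]
contact_force: [-0.9, -0.6, 0.4]
finger_gap: 94.0
gripper_force: 0.0
```

Run:
```python
from h import *
W,im=grab("wrist","w2");s=read_state();print(s["ee_pos"])
obs=[]
for f,roi in(("w1",(215,0,100,85)),("w2",(210,20,200,160))):
    P,im=load(f);x,y,w,h=roi
    g=im[y:y+h,x:x+w].max(2)
    m=(g<62).astype(np.uint8)
    m=cv2.morphologyEx(m,cv2.MORPH_OPEN,np.ones((2,2)))
    for c in sorted(cv2.findContours(m,0,1)[0],key=cv2.contourArea)[::-1][:3]:
        if cv2.contourArea(c)>150:print(f,cv2.contourArea(c),np.add(cv2.boundingRect(c),(x,y,0,0)),cv2.fitEllipse(c))
P1,a=load("w1");P2,b=load("w2")
cv2.imwrite("pics/c2.png",np.hstack([cv2.resize(a[0:100,210:330],(400,333),interpolation=0),cv2.resize(b[20:170,230:410],(400,333),interpolation=0)])[:,:,::-1])
```

```text
[ 452.22714132 -305.68371425  295.22123343]
w1 997.5 [241  20  40  45] ((42.4831428527832, 38.53229904174805), (31.251361846923828, 46.641353607177734), 35.525569915771484)
w1 264.5 [262  43  30  32] ((57.512332916259766, 55.24580383300781), (36.013916015625, 36.798431396484375), 166.4672088623047)
w2 1238.0 [306  96  40  41] ((115.56555938720703, 95.88632202148438), (39.030128479003906, 40.43236541748047), 7.0738420486450195)
```

View pics/c2.png

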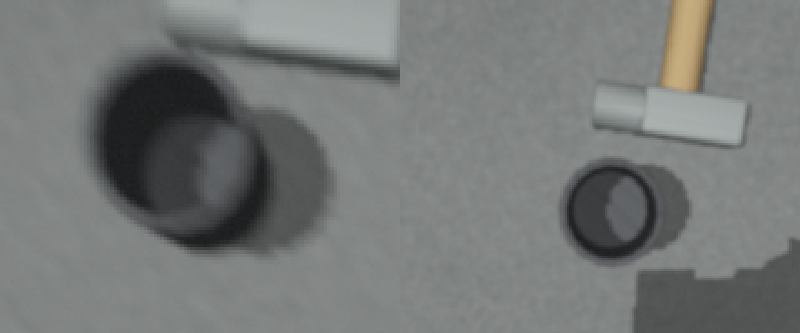

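The enlarged views show the cup: rim centre at (325.5,116) in w2 and about (260,37) in w1. Triangulate.

Run:
```python
from h import *
P1,_=load("w1");P2,_=load("w2");T,_=load("top1");S,_=load("side1")
print(tri((P1,(260,37)),(P2,(325.5,116))),tri((P2,(325.5,116)),(S,(401.5,147))),onz(P2,(325.5,116),90))
```

```text
(array([ 525.81115603, -312.48782449,  116.64383728]), np.float64(1.2438952423288525)) (array([ 524.88718014, -311.94514819,   83.4156283 ]), np.float64(0.841038872113123)) [ 524.24734888 -311.97040064   90.        ]
```

arm_command --pt "0.4 0.9 0 0 0 0" --pt "0.4 0.9 0 0 0 0" --pt "0.4 0.9 0 0 0 0" --pt "0.4 0.9 0 0 0 0" --pt "0.4 0.9 0 0 0 0" --pt "0.2 0.9 0 0 0 0" --pt "0 0.2 0 0 0 0" --pt "0 0 0 0 0 0"

```text
clock: 2.3
ee_pos: [562.3, -25.0, 295.4]
tool_rot: [1.0, -0.006, -0.0, 0.0]
contact_force: [-0.5, -0.4, -0.5]
finger_gap: 94.0
gripper_force: 0.0
```

Run:
```python
from h import *
W,im=grab("wrist","w3");s=read_state();print(s["clock"],s["ee_pos"])
```

```text
2.35 [562.26697566 -26.81506219 295.40050141]
```

View pics/w3.png

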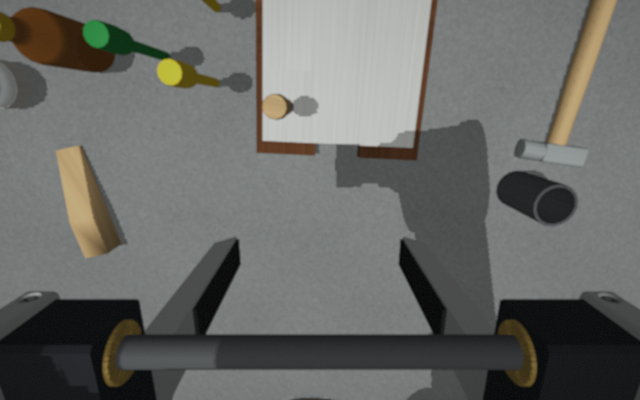

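The wrist view shows the pin's top disc at (274,106), cup rim at (555,206), wedge from tip (70,148) to back (102,250), and the press's front corners at about (257,153) and (416,160). Now the precise fits with masks.

```bash
cat > m.py <<'E'
from h import *
P,im=load("w3");P2,_=load("w2");S,si=load("side1");T,ti=load("top1")
def mask(im,lo,hi):
    return cv2.inRange(cv2.cvtColor(im,cv2.COLOR_RGB2HSV),lo,hi)
# wedge + pin: pale wood
m=mask(im,(8,70,80),(24,255,255))
for c in cv2.findContours(m,0,1)[0]:
    a=cv2.contourArea(c)
    if a>150:
        r=cv2.boundingRect(c);q=cv2.approxPolyDP(c,4,True).reshape(-1,2).tolist()
        print("wood",a,r,q,[np.round(v,1) for v in cv2.minEnclosingCircle(c)])
# press base brown
b=mask(im,(0,90,25),(14,255,125));b[:,:230]=0;b[:,440:]=0;b[200:]=0
ys,xs=np.nonzero(b)
def edge(u0,u1):
    pts=[(u,ys[xs==u].max()+.5) for u in range(u0,u1) if (xs==u).any()]
    return pts
pts=edge(262,312)+edge(364,412)
W=np.array([onz(P,p,22)[:2] for p in pts]);
f=np.polyfit(W[:,1],W[:,0],1);r=W[:,0]-np.polyval(f,W[:,1]);k=abs(r)<3;f=np.polyfit(W[k,1],W[k,0],1)
print("front x=",f,"yaw deg",-np.degrees(np.arctan(f[0])),k.mean(),r.std())
for nm,sel in(("L",min),("R",max)):
    q=np.array([onz(P,(sel(xs[ys==v])+(0 if nm=="L" else 1),v+.5),22)[:2] for v in range(5,150) if (ys==v).any()])
    g=np.polyfit(q[:,0],q[:,1],1);r=q[:,1]-np.polyval(g,q[:,0]);k=abs(r)<4;g=np.polyfit(q[k,0],q[k,1],1)
    yc=np.polyval(g,583);print(nm,"yaw",np.degrees(np.arctan(g[0])),"y at x=583",yc,k.mean())
row=[u for u in range(255,420) if b[148,u]];gap=[(row[i],row[i+1]) for i in range(len(row)-1) if row[i+1]-row[i]>8]
for v in (147,149,151):
    row=[u for u in range(255,420) if b[v,u]];print(v,[(row[i],row[i+1],[onz(P,(q,v),22).round(1).tolist() for q in (row[i]+1,row[i+1])]) for i in range(len(row)-1) if row[i+1]-row[i]>8])
print("cup",tri((P2,(325.5,116)),(P,(555,206))),tri((P,(555,206)),(S,(401.5,147))))
E
python3 m.py
python3 - <<'E'
from m import *
E
```

```text
wood 205.5 (525, 336, 12, 50) [[525, 336], [532, 361], [525, 383], [529, 385], [536, 362]] [array([527. , 360.5]), np.float64(24.6)]
wood 216.0 (102, 335, 12, 51) [[112, 335], [102, 364], [109, 385]] [array([111., 360.]), np.float64(25.1)]
wood 3395.5 (56, 146, 54, 112) [[75, 146], [56, 152], [69, 220], [88, 257], [106, 252], [102, 234], [108, 235], [109, 217], [82, 149]] [array([ 82., 201.]), np.float64(56.4)]
wood 1336.0 (12, 7, 47, 57) [[21, 9], [12, 16], [26, 19], [35, 34], [43, 35], [26, 46], [13, 43], [31, 60], [50, 59], [58, 46], [52, 21], [37, 8]] [array([33.9, 34.9]), np.float64(29.0)]
wood 3100.0 (547, 0, 70, 145) [[616, 0], [593, 0], [548, 142], [566, 143]] [array([582.,  71.]), np.float64(78.7)]
wood 416.0 (416, 0, 21, 131) [[436, 0], [416, 130]] [array([426.,  65.]), np.float64(65.8)]
wood 1573.5 (256, 0, 60, 155) [[256, 0], [257, 151], [313, 154], [314, 144], [260, 138], [261, 111], [278, 118], [286, 113], [287, 104], [279, 95], [260, 98], [261, 0]] [array([284.5,  77. ]), np.float64(82.1)]
front x= [6.24004960e-02 5.82081824e+02] yaw deg -3.570655363931722 1.0 0.447682
[... 1515 characters left out ...]
[260, 98], [261, 0]] [array([284.5,  77. ]), np.float64(82.1)]
front x= [6.24004960e-02 5.82081824e+02] yaw deg -3.570655363931722 1.0 0.44768201618968667
L yaw -3.6199064648545454 y at x=583 60.209469441117015 1.0
R yaw -3.4687702462281447 y at x=583 -158.10536345582744 1.0
147 [(314, 359, [[591.0, -19.0, 22.0], [590.2, -78.7, 22.0]]), (369, 414, [[590.0, -93.7, 22.0], [589.2, -153.4, 22.0]])]
149 [(314, 359, [[588.3, -18.9, 22.0], [587.5, -78.8, 22.0]])]
151 [(314, 359, [[585.6, -18.9, 22.0], [584.8, -78.9, 22.0]])]
cup (array([ 523.80211604, -311.85284801,   87.94589199]), np.float64(0.4143521692155522)) (array([ 524.1736227 , -313.05729796,   84.16460663]), np.float64(2.039915939936375))
```

The press is at (688.8,-55.7) with yaw -3.55° and a measured width of 218 (220 given). The slot measures 60 wide, as given. The cup is at (524,-312) with its rim at 88 (90 given). The pin should therefore be at (645.7,17.1), which matches the triangulated (645,17,125). Now I'll grasp the pin.

arm_command --pt "0.83 0.44 -0.6 0 0 -0.7" --pt "0.83 0.44 -0.6 0 0 0" --pt "0 0 -0.7 0 0 0" --pt "0 0 -0.7 0 0 0" --pt "0 0 -0.7 0 0 0" --pt "0 0 -0.52 0 0 0" --pt "0 0 0 0 0 0" --pt "0 0 0 0 0 0"

```text
clock: 3.15
ee_pos: [637.2, 11.8, 111.3]
tool_rot: [0.999, -0.032, -0.0, 0.0]
contact_force: [0.1, 0.2, 0.5]
finger_gap: 93.9
gripper_force: 0.0
```

arm_command --pt "0 0 0 0 0 0" --pt "0 0 0 0 0 0" --pt "0 0 0 0 0 0" --pt "0 0 0 0 0 0" --pt "0 0 0 0 0 0" --pt "0 0 0 0 0 0" --pt "0 0 0 0 0 0" --pt "0 0 0 0 0 0" --gripper 1 --force 20

```text
clock: 3.95
ee_pos: [637.0, 14.1, 110.6]
tool_rot: [1.0, -0.031, -0.0, -0.0]
contact_force: [-0.5, 0.4, -0.4]
finger_gap: 33.1
gripper_force: 0.0
```

Some rows were clipped, so I'll correct the position before closing.

arm_command --pt "0.17 0.06 -0.14 0 0 0" --pt "0 0 0 0 0 0" --pt "0 0 0 0 0 0" --pt "0 0 0 0 0 0" --gripper 0

```text
clock: 4.35
ee_pos: [645.4, 17.1, 103.5]
tool_rot: [1.0, -0.031, -0.0, -0.0]
contact_force: [-0.7, -0.3, 0.3]
finger_gap: 47.1
gripper_force: 0.0
```

arm_command --pt "0 0 0 0 0 0" --pt "0 0 0 0 0 0" --pt "0 0 0 0 0 0" --pt "0 0 0 0 0 0" --pt "0 0 0 0 0 0" --pt "0 0 0 0 0 0" --gripper 1 --force 20

```text
clock: 4.95
ee_pos: [645.6, 17.0, 103.7]
tool_rot: [1.0, -0.031, 0.0, -0.0]
contact_force: [-0.6, 1.2, -0.1]
finger_gap: 25.3
gripper_force: 20.0
```

The gap of 25 matches the grip (26). Lifting.

arm_command --pt "0 0 0.4 0 0 0" --pt "0 0 0.5 0 0 0" --pt "0 0 0.5 0 0 0" --pt "0 0 0.5 0 0 0" --pt "0 0 0.5 0 0 0" --pt "0 0 0.4 0 0 0" --pt "0 0 0 0 0 0" --pt "0 0 0 0 0 0"

```text
clock: 5.75
ee_pos: [645.3, 17.0, 243.2]
tool_rot: [1.0, -0.031, -0.0, 0.0]
contact_force: [-0.6, -0.3, -2.0]
finger_gap: 24.8
gripper_force: 20.0
```

arm_command --pt "-0.3 -0.7 0 0 0 0" --pt "-0.3 -0.8 0 0 0 0" --pt "-0.3 -0.8 0 0 0 0" --pt "-0.3 -0.8 0 0 0 0" --pt "-0.3 -0.8 0 0 0 0" --pt "-0.3 -0.8 0 0 0 0" --pt "0 0 0 0 0 0" --pt "0 0 0 0 0 0"

```text
clock: 6.55
ee_pos: [554.6, -218.6, 242.3]
tool_rot: [0.999, -0.032, -0.001, -0.0]
contact_force: [0.5, 0.3, -2.4]
finger_gap: 25.1
gripper_force: 20.0
```

Remaining: dx -31, dy -94. I'll move there and check the alignment in the side and wrist views.

arm_command --pt "-0.2 -0.6 0 0 0 0" --pt "-0.2 -0.6 0 0 0 0" --pt "-0.2 -0.6 0 0 0 0" --pt "0 -0.07 0 0 0 0" --pt "0 0 0 0 0 0" --pt "0 0 0 0 0 0"

```text
clock: 7.15
ee_pos: [526.3, -309.5, 243.1]
tool_rot: [1.0, -0.03, -0.0, -0.001]
contact_force: [0.5, -0.4, -0.8]
finger_gap: 24.9
gripper_force: 20.0
```

Run:
```python
from h import *
P,a=grab("wrist","w4");Q,b=grab("side","s4");print(read_state()["ee_pos"])
cv2.imwrite("pics/v4.png",np.hstack([cv2.resize(a[60:360,170:470],(400,400)),cv2.resize(b[80:200,340:460],(400,400))])[:,:,::-1])
```

```text
[ 526.20126158 -309.71713568  243.39916793]
```

View pics/v4.png

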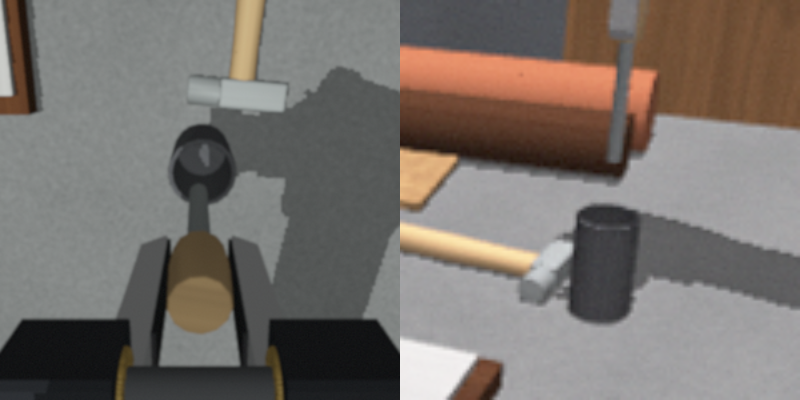

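The pin hangs upright above the cup: pin end at about (613,160) in the right panel, cup mouth at (607,215). Lowering it.

arm_command --pt "-0.04 -0.05 -0.3 0 0 0" --pt "0 0 -0.5 0 0 0" --pt "0 0 -0.5 0 0 0" --pt "0 0 -0.5 0 0 0" --pt "0 0 -0.5 0 0 0" --pt "0 0 -0.3 0 0 0" --pt "0 0 0 0 0 0" --pt "0 0 0 0 0 0"

```text
clock: 8.05
ee_pos: [523.7, -313.9, 113.9]
tool_rot: [1.0, -0.031, 0.0, -0.0]
contact_force: [0.9, -0.6, -0.2]
finger_gap: 25.2
gripper_force: 20.0
```

arm_command --pt "0 0 -0.06 0 0 0" --pt "0 0 -0.02 0 0 0" --pt "0 0 0 0 0 0" --pt "0 0 0 0 0 0"

```text
clock: 8.45
ee_pos: [523.6, -314.0, 110.0]
tool_rot: [1.0, -0.031, 0.0, 0.0]
contact_force: [-0.1, 0.6, 0.2]
finger_gap: 25.4
gripper_force: 20.0
```

arm_command --pt "0 0 0 0 0 0" --pt "0 0 0 0 0 0" --pt "0 0 0 0 0 0" --pt "0 0 0 0 0 0" --pt "0 0 0 0 0 0" --pt "0 0 0 0 0 0" --pt "0 0 0 0 0 0" --pt "0 0 0 0 0 0" --gripper -1

```text
clock: 9.25
ee_pos: [523.5, -313.9, 109.6]
tool_rot: [1.0, -0.031, 0.0, -0.0]
contact_force: [-0.6, -0.8, 1.4]
finger_gap: 85.3
gripper_force: 0.0
```

arm_command --pt "0 0 0.3 0 0 0" --pt "0 0 0.5 0 0 0" --pt "0 0 0.5 0 0 0" --pt "0 0 0.5 0 0 0" --pt "0 0 0.5 0 0 0" --pt "0 0 0.5 0 0 0" --pt "0 0 0.5 0 0 0" --pt "0 0 0 0 0 0"

```text
clock: 10.05
ee_pos: [524.8, -314.5, 279.4]
tool_rot: [1.0, -0.031, 0.003, 0.001]
contact_force: [-0.2, -0.2, 0.2]
finger_gap: 93.6
gripper_force: 0.0
```

Run:
```python
from h import *
P,a=grab("wrist","w5");Q,b=grab("side","s5");print(read_state()["ee_pos"])
cv2.imwrite("pics/v5.png",np.hstack([cv2.resize(a[20:320,170:470],(400,400)),cv2.resize(b[80:200,340:460],(400,400))])[:,:,::-1])
```

```text
[ 523.60409745 -313.94459454  275.72493553]
```

View pics/v5.png

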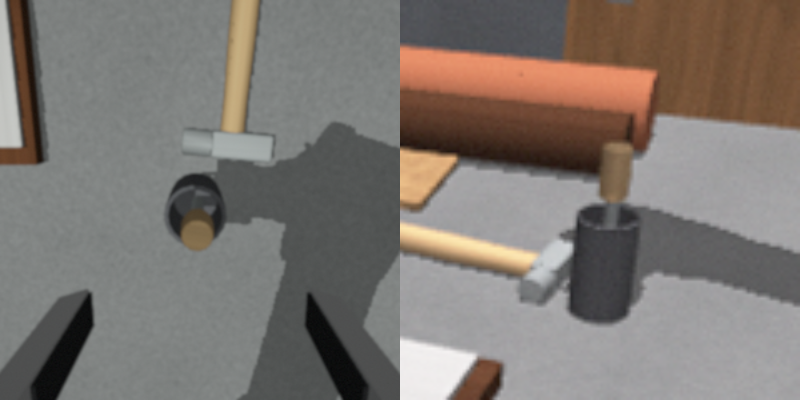

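The pin stands upright in the cup and is released: grip at (617,170) in the right panel, cup still standing. Now to above the wedge.

arm_command --pt "-0.1 0.7 0.2 0 0 0" --pt "-0.1 0.8 0 0 0 0" --pt "-0.1 0.8 0 0 0 0" --pt "-0.1 0.8 0 0 0 0" --pt "-0.1 0.8 0 0 0 0" --pt "-0.1 0.8 0 0 0 0" --pt "-0.1 0.8 0 0 0 0" --pt "-0.1 0.8 0 0 0 0"

```text
clock: 10.95
ee_pos: [482.5, 2.6, 284.1]
tool_rot: [1.0, -0.031, -0.001, 0.0]
contact_force: [0.9, -0.4, -0.5]
finger_gap: 93.8
gripper_force: 0.0
```

arm_command --pt "-0.1 0.8 0 0 0 0" --pt "-0.1 0.8 0 0 0 0" --pt "-0.1 0.8 0 0 0 0" --pt "-0.1 0.8 0 0 0 0" --pt "-0.1 0.8 0 0 0 0" --pt "-0.1 0.8 0 0 0 0" --pt "-0.1 0.7 0 0 0 0" --pt "0 0 0 0 0 0"

```text
clock: 11.75
ee_pos: [446.4, 280.4, 284.0]
tool_rot: [1.0, -0.028, -0.001, -0.001]
contact_force: [-0.1, -0.6, -0.1]
finger_gap: 93.7
gripper_force: 0.0
```

Run:
```python
from h import *
P,a=grab("wrist","w6");s=read_state();print(s["clock"],s["ee_pos"],s["tool_rot"])
m=cv2.inRange(cv2.cvtColor(a,cv2.COLOR_RGB2HSV),(8,60,70),(26,255,255))
for c in cv2.findContours(m,0,1)[0]:
    if cv2.contourArea(c)>400:print(cv2.contourArea(c),cv2.boundingRect(c),cv2.approxPolyDP(c,3,True).reshape(-1,2).tolist())
```

```text
11.8 [447.18658458 278.00351144 283.8684218 ] [ 9.99573303e-01 -2.91963085e-02 -8.83391369e-04 -8.71122764e-05]
638.5 (46, 268, 67, 32) [[112, 298], [93, 268], [46, 287], [50, 290], [72, 279], [93, 287], [102, 298]]
441.0 (0, 262, 34, 31) [[0, 263], [1, 278], [23, 292], [33, 290], [10, 263]]
3320.0 (262, 53, 55, 127) [[284, 53], [262, 62], [282, 144], [295, 179], [316, 172], [290, 61]]
419.5 (609, 32, 31, 16) [[612, 32], [609, 47], [639, 47], [639, 32]]
1179.5 (494, 0, 68, 48) [[500, 1], [495, 47], [557, 47], [560, 32], [505, 32], [507, 0]]
2747.0 (0, 0, 51, 71) [[0, 0], [0, 57], [33, 70], [50, 0]]
```

View pics/w6.png

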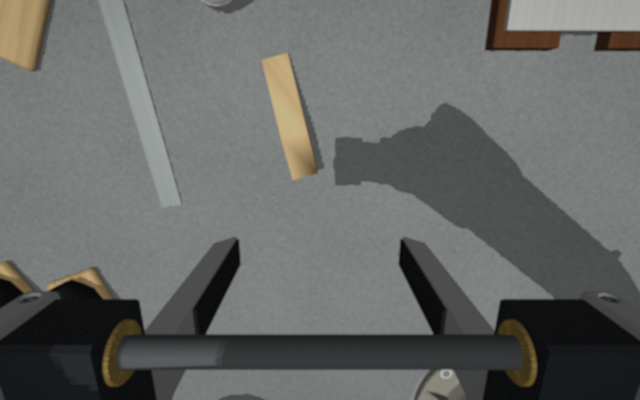

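In w6, the wedge's tip corners are at (262,62) and (285,53), and its back corners at (295,180) and (317,172). Triangulating with w3 to check heights.

Run:
```python
from h import *
P,_=load("w6");Q,_=load("w3")
A=[onz(P,(262,62),6),onz(P,(285.5,53),6),onz(P,(295.5,180),36),onz(P,(317,172.5),36)]
for n,a,z in zip(("tipL","tipR","backL","backR"),[((262,62),(56,152)),((285.5,53),(75.5,146)),((295.5,180),(88.5,257.5)),((317,172.5),(106.5,252.5))],A):
    x,e=tri((P,a[0]),(Q,a[1]));print(n,x.round(1),e.round(1),z.round(1))
tip=(A[0]+A[1])/2;back=(A[2]+A[3])/2;d=(tip-back)[:2];L=np.linalg.norm(d)
print("L",L,"W",np.linalg.norm(A[0]-A[1]),np.linalg.norm(A[2]-A[3]),"yaw",np.degrees(np.arctan2(d[1],d[0])),tip,back,"grip",back[:2]+d/L*27.5)
lf=(A[0]-A[2])[:2];print("left yaw",np.degrees(np.arctan2(lf[1],lf[0])))
e=(A[2]-A[3]);print("back edge yaw",np.degrees(np.arctan2(-e[0],e[1])))
e=(A[0]-A[1]);print("tip edge yaw",np.degrees(np.arctan2(-e[0],e[1])))
```

```text
tipL [586.6 346.9   6.6] 0.6 [586.1 346.7   6. ]
tipR [594.9 315.7   9.1] 0.5 [594.9 315.8   6. ]
backL [436.5 313.6  34.9] 0.5 [436.2 313.3  36. ]
backR [445.1 284.5  36.8] 0.4 [444.6 284.4  36. ]
L 153.55124347196224 W 32.19281649310315 30.128069942958536 yaw 12.179959562785182 [590.4998092  331.25292925   6.        ] [440.40504262 298.85624088  36.        ] grip [467.28601075 304.65827094]
left yaw 12.566424164860877
back edge yaw 16.19311139594293
tip edge yaw 15.875229233369463
```

The lengths and heights agree (153.5 vs 155; 36/35 vs 36; 6–9 vs 6). The wedge's yaw is about 12.5° and the grip point is (467,305). Next I'll align, descend part-way, then read.

arm_command --pt "0.1 0.13 -0.4 0 0 1" --pt "0.1 0.13 -0.4 0 0 1" --pt "0.1 0.13 -0.6 0 0 1" --pt "0.1 0.14 -0.6 0 0 1" --pt "0 0 -0.6 0 0 0" --pt "0 0 -0.6 0 0 0" --pt "0 0 -0.6 0 0 0" --pt "0 0 0 0 0 0"

```text
clock: 12.6
ee_pos: [466.8, 299.8, 91.0]
tool_rot: [0.994, 0.108, -0.003, 0.002]
contact_force: [-0.4, 0.3, -0.1]
finger_gap: 94.2
gripper_force: 0.0
```

arm_command --pt "0 0 0 0 0 0" --pt "0 0 0 0 0 0"

```text
clock: 12.8
ee_pos: [469.3, 302.7, 96.2]
tool_rot: [0.994, 0.108, 0.001, -0.0]
contact_force: [0.1, -0.1, -0.0]
finger_gap: 94.3
gripper_force: 0.0
```

arm_command --pt "-0.04 0.04 -0.5 0 0 0" --pt "0 0 -0.5 0 0 0" --pt "0 0 -0.5 0 0 0" --pt "0 0 -0.32 0 0 0" --pt "0 0 0 0 0 0" --pt "0 0 0 0 0 0"

```text
clock: 13.4
ee_pos: [467.0, 305.0, 4.7]
tool_rot: [0.994, 0.108, 0.0, -0.0]
contact_force: [0.1, 0.2, -0.2]
finger_gap: 93.9
gripper_force: 0.0
```

arm_command --pt "0 0 0 0 0 0" --pt "0 0 0 0 0 0" --pt "0 0 0 0 0 0" --pt "0 0 0 0 0 0" --pt "0 0 0 0 0 0" --pt "0 0 0 0 0 0" --pt "0 0 0 0 0 0" --pt "0 0 0 0 0 0" --gripper 1 --force 35

```text
clock: 14.2
ee_pos: [466.4, 304.6, 3.6]
tool_rot: [0.994, 0.108, -0.0, -0.0]
contact_force: [0.3, 0.8, 1.3]
finger_gap: 33.9
gripper_force: 35.2
```

arm_command --pt "0 0 0.1 0 0 0" --pt "0 0 0.5 0 0 0" --pt "0 0 0.5 0 0 0" --pt "0 0 0 0 0 0"

```text
clock: 14.6
ee_pos: [467.8, 305.7, 61.6]
tool_rot: [0.994, 0.108, 0.002, -0.001]
contact_force: [-0.5, 0.4, -2.1]
finger_gap: 33.5
gripper_force: 35.0
```

Wedge held (gap 33.5 vs 34). Carrying it to in front of the slot, turning to press yaw.

arm_command --pt "0 -0.5 0 0 0 -0.5" --pt "0 -0.6 0 0 0 -0.5" --pt "0 -0.6 0 0 0 -0.5" --pt "0 -0.6 0 0 0 -0.5" --pt "0 -0.6 0 0 0 -0.5" --pt "0 -0.6 0 0 0 -0.5" --pt "0 -0.6 0 0 0 -0.5" --pt "0 -0.6 0 0 0 -0.5"

```text
clock: 15.4
ee_pos: [466.1, 68.2, 58.4]
tool_rot: [0.999, -0.032, -0.0, 0.0]
contact_force: [-0.0, 0.4, -1.0]
finger_gap: 33.7
gripper_force: 35.0
```

arm_command --pt "-0.2 -0.6 0 0 0 0" --pt "-0.2 -0.6 0 0 0 0" --pt "-0.2 -0.6 0 0 0 0" --pt "0 -0.3 0 0 0 0" --pt "0 0 0 0 0 0" --pt "0 0 0 0 0 0"

```text
clock: 16.0
ee_pos: [436.5, -35.2, 58.5]
tool_rot: [1.0, -0.032, 0.0, -0.0]
contact_force: [-0.2, 0.7, -0.4]
finger_gap: 33.4
gripper_force: 35.0
```

Run:
```python
from h import *
P,a=grab("wrist","w7");s=read_state();print(s["clock"],s["ee_pos"])
m=cv2.inRange(cv2.cvtColor(a,cv2.COLOR_RGB2HSV),(8,60,70),(26,255,255));m[:,:260]=0;m[:,380:]=0;m[320:]=0
for c in cv2.findContours(m,0,1)[0]:
    if cv2.contourArea(c)>400:
        q=cv2.approxPolyDP(c,3,True).reshape(-1,2);print(cv2.boundingRect(c),[(p.tolist(),onz(P,p,60).round(0)[:2].tolist()) for p in q])
cv2.imwrite("pics/c7.png",cv2.resize(a[:, 170:470],(600,800))[:600,:,::-1])
```

```text
16.05 [436.59251944 -34.66766503  58.54191438]
(283, 3, 75, 317) [([286, 3], [566.0, -27.0]), ([283, 223], [456.0, -15.0]), ([287, 319], [392.0, -12.0]), ([351, 319], [390.0, -52.0]), ([356, 218], [456.0, -57.0]), ([356, 5], [563.0, -61.0])]
```

View pics/c7.png

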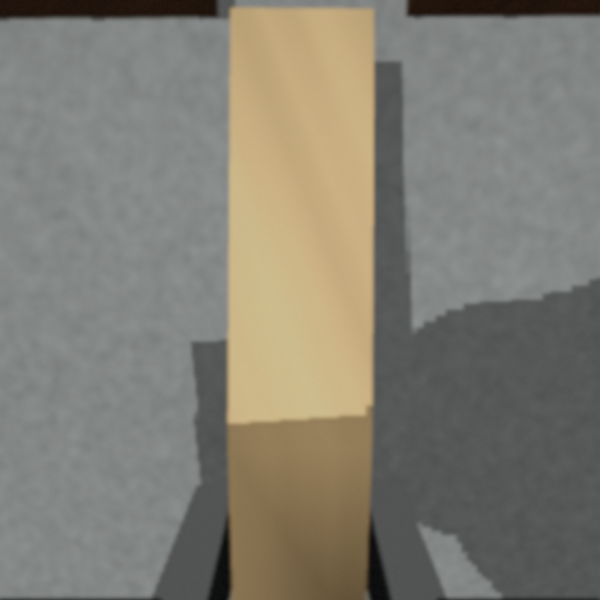

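The wedge tip is at (564.5,-44), pointing along the slot at yaw ≈-4°. I'll shift y by -4 and lower.

arm_command --pt "0 -0.08 -0.3 0 0 0" --pt "0 0 -0.4 0 0 0" --pt "0 0 -0.3 0 0 0" --pt "0 0 -0.06 0 0 0" --pt "0 0 0 0 0 0" --pt "0 0 0 0 0 0"

```text
clock: 16.65
ee_pos: [436.9, -38.9, 6.2]
tool_rot: [1.0, -0.031, 0.0, -0.0]
contact_force: [0.5, 0.3, -0.9]
finger_gap: 33.4
gripper_force: 35.0
```

arm_command --pt "0 0 -0.04 0 0 0" --pt "0 0 0 0 0 0" --pt "0 0 0 0 0 0"

```text
clock: 16.95
ee_pos: [436.7, -39.5, 3.9]
tool_rot: [1.0, -0.031, 0.0, 0.0]
contact_force: [-0.1, -0.4, -0.6]
finger_gap: 34.0
gripper_force: 35.0
```

arm_command --pt "0 0 -0.02 0 0 0" --pt "0.2 -0.01 0 0 0 0" --pt "0.3 -0.02 0 0 0 0" --pt "0.3 -0.02 0 0 0 0" --pt "0.3 -0.02 0 0 0 0" --pt "0.3 -0.02 0 0 0 0" --pt "0.2 -0.01 0 0 0 0" --pt "0 0 0 0 0 0"

```text
clock: 17.75
ee_pos: [517.9, -44.5, 3.0]
tool_rot: [1.0, -0.031, 0.001, -0.0]
contact_force: [2.9, 0.6, 4.0]
finger_gap: 34.0
gripper_force: 35.0
```

arm_command --pt "0 0 0 0 0 0" --pt "0 0 0 0 0 0"

```text
clock: 17.95
ee_pos: [517.2, -44.4, 3.0]
tool_rot: [1.0, -0.031, 0.001, -0.0]
contact_force: [2.5, 0.0, 5.2]
finger_gap: 33.9
gripper_force: 35.0
```

arm_command --pt "0.05 -0.003 0 0 0 0" --pt "0.05 -0.003 0 0 0 0" --pt "0 0 0 0 0 0" --pt "0 0 0 0 0 0"

```text
clock: 18.35
ee_pos: [519.5, -44.7, 2.9]
tool_rot: [1.0, -0.031, -0.002, 0.0]
contact_force: [-11.9, 1.4, 23.8]
finger_gap: 33.7
gripper_force: 35.0
```

arm_command --pt "0.05 -0.003 0 0 0 0" --pt "0.05 -0.003 0 0 0 0" --pt "0 0 0 0 0 0" --pt "0 0 0 0 0 0"

```text
clock: 18.75
ee_pos: [523.2, -45.1, 2.5]
tool_rot: [1.0, -0.031, -0.003, 0.001]
contact_force: [-18.1, 1.2, 25.0]
finger_gap: 33.7
gripper_force: 35.0
```

arm_command --pt "0.05 -0.003 0 0 0 0" --pt "0.05 -0.003 0 0 0 0" --pt "0 0 0 0 0 0" --pt "0 0 0 0 0 0"

```text
clock: 19.15
ee_pos: [527.8, -45.5, 2.3]
tool_rot: [1.0, -0.031, -0.003, 0.001]
contact_force: [-19.0, 1.9, 21.8]
finger_gap: 33.7
gripper_force: 35.0
```

The vertical load is higher than needed, so I'll relieve the downward press a little.

arm_command --pt "0 0 0.02 0 0 0" --pt "0 0 0 0 0 0" --pt "0 0 0 0 0 0"

```text
clock: 19.45
ee_pos: [529.6, -45.5, 2.8]
tool_rot: [1.0, -0.031, -0.002, 0.0]
contact_force: [-4.4, 0.9, -5.3]
finger_gap: 33.8
gripper_force: 35.0
```

```bash
cat > lift.py <<'E'
from h import *
import sys
S,a=load("side1");Q,b=grab("side",sys.argv[1])
K=np.array(S["intrinsics"]);T=np.array(S["pose"])
def proj(X):
    c=T[:3,:3].T@(np.array(X)-T[:3,3]);u=K@c;return u[:2]/u[2]
R=np.array([[.998,.062],[-.062,.998]])
def w(x,y,z): return [*(np.array([688.8,-55.7])+R@[x,y]),z]
A=cv2.cvtColor(a,cv2.COLOR_RGB2GRAY).astype(float);B=cv2.cvtColor(b,cv2.COLOR_RGB2GRAY).astype(float)
# vertical subpixel shift of local patches along plate left edge / front corners, and fixed base corners
for n,p,z in(("plate FL",(-92,100,30),1),("plate L-mid",(-40,100,30),1),("plate rear",(70,100,30),1),("base FL",(-110,110,0),0),("base L",(-40,110,0),0)):
    u=proj(w(*p));x,y=np.round(u).astype(int);r=6
    t=A[y-r:y+r+1,x-r:x+r+1].astype(np.float32);s=B[y-r-6:y+r+7,x-r-3:x+r+4].astype(np.float32)
    m=cv2.matchTemplate(s,t,cv2.TM_SQDIFF);j,i=np.unravel_index(m.argmin(),m.shape)
    sub=0
    if 0<j<m.shape[0]-1:
        q=m[j-1:j+2,i];sub=.5*(q[0]-q[2])/(q[0]-2*q[1]+q[2])
    pm=proj(w(p[0],p[1],p[2]+10));print(n,u.round(1),"dv",round(j+sub-6,2),"du",i-3,"px per 10mm",(pm-u).round(2))
s=read_state();print(s["clock"],s["ee_pos"],s["contact_force"],s["gripper_force"])
E
python3 lift.py s7
```

```text
plate FL [331.9 228.8] dv -0.75 du 0 px per 10mm [-0.01 -3.7 ]
plate L-mid [310.6 223.2] dv -0.18 du 1 px per 10mm [-0.15 -3.65]
plate rear [268.7 212.2] dv 0.04 du 0 px per 10mm [-0.4  -3.55]
base FL [337.7 244.3] dv -0.06 du 0 px per 10mm [ 0.03 -3.59]
base L [309.1 236.4] dv -0.06 du 0 px per 10mm [-0.16 -3.53]
19.5 [530.00608282 -45.49379378   2.95573041] [-5.16544492 -0.22424356 -5.82209359] 34.99629199504852
```

The lift is about 2 mm at grip x=530, as predicted. Pushing on about 9 mm.

arm_command --pt "0.045 -0.003 -0.004 0 0 0" --pt "0.045 -0.003 0 0 0 0" --pt "0.045 -0.003 0 0 0 0" --pt "0.045 -0.003 0 0 0 0" --pt "0 0 0 0 0 0" --pt "0 0 0 0 0 0" --pt "0 0 0 0 0 0"

```text
clock: 20.2
ee_pos: [541.0, -45.9, 3.6]
tool_rot: [1.0, -0.031, 0.0, -0.0]
contact_force: [-0.9, -0.2, -5.2]
finger_gap: 33.7
gripper_force: 35.0
```

```bash
python3 lift.py s8
```

```text
plate FL [331.9 228.8] dv -2.36 du 0 px per 10mm [-0.01 -3.7 ]
plate L-mid [310.6 223.2] dv -1.79 du 0 px per 10mm [-0.15 -3.65]
plate rear [268.7 212.2] dv -0.06 du 0 px per 10mm [-0.4  -3.55]
base FL [337.7 244.3] dv -0.07 du 0 px per 10mm [ 0.03 -3.59]
base L [309.1 236.4] dv -0.07 du 0 px per 10mm [-0.16 -3.53]
20.25 [540.96806805 -45.97027479   3.63754241] [-0.50947532 -0.31315347 -5.28294342] 34.9963116645813
```

The lift is about 6.3 mm, but the gripper carries some of the load. I'll lower slightly so the wedge lies on the bench.

arm_command --pt "0 0 -0.008 0 0 0" --pt "0 0 0 0 0 0" --pt "0 0 0 0 0 0"

```text
clock: 20.55
ee_pos: [540.9, -45.9, 3.2]
tool_rot: [1.0, -0.031, 0.0, -0.0]
contact_force: [0.8, 0.4, -5.2]
finger_gap: 34.0
gripper_force: 35.0
```

arm_command --pt "0 0 -0.008 0 0 0" --pt "0 0 0 0 0 0" --pt "0 0 0 0 0 0"

```text
clock: 20.85
ee_pos: [540.6, -45.9, 2.7]
tool_rot: [1.0, -0.031, 0.0, -0.0]
contact_force: [2.0, 0.1, -5.8]
finger_gap: 33.7
gripper_force: 35.0
```

```bash
python3 lift.py s9
```

```text
plate FL [331.9 228.8] dv -1.94 du 0 px per 10mm [-0.01 -3.7 ]
plate L-mid [310.6 223.2] dv -1.12 du 1 px per 10mm [-0.15 -3.65]
plate rear [268.7 212.2] dv -0.03 du 0 px per 10mm [-0.4  -3.55]
base FL [337.7 244.3] dv -0.07 du 0 px per 10mm [ 0.03 -3.59]
base L [309.1 236.4] dv -0.07 du 0 px per 10mm [-0.16 -3.53]
20.9 [540.57190563 -45.88423209   2.64426161] [ 1.89474438 -0.3086123  -6.09823413] 34.99629557132721
```

arm_command --pt "0 0 -0.008 0 0 0" --pt "0 0 0 0 0 0" --pt "0 0 0 0 0 0"

```text
clock: 21.2
ee_pos: [540.6, -45.9, 2.4]
tool_rot: [1.0, -0.031, 0.0, 0.0]
contact_force: [0.0, 0.7, -0.6]
finger_gap: 33.5
gripper_force: 35.0
```

arm_command --pt "0 0 -0.004 0 0 0" --pt "0 0 0 0 0 0" --pt "0 0 0 0 0 0"

```text
clock: 21.5
ee_pos: [540.6, -45.9, 2.3]
tool_rot: [1.0, -0.031, 0.0, 0.0]
contact_force: [-1.1, -0.1, 5.4]
finger_gap: 33.9
gripper_force: 35.0
```

The wedge is now on the bench with a slight downward force. Final check, and a look at the pin and cup by numbers.

```bash
python3 lift.py s10
python3 - <<'E'
from h import *
_,a=load("s5");_,b=load("s10")
print("cup/pin region change",np.abs(a[120:180,385:415].astype(int)-b[120:180,385:415]).mean(), "tilt",read_state()["tool_rot"],read_state()["clock"])
E
```

```text
plate FL [331.9 228.8] dv -1.79 du 0 px per 10mm [-0.01 -3.7 ]
plate L-mid [310.6 223.2] dv -1.01 du 1 px per 10mm [-0.15 -3.65]
plate rear [268.7 212.2] dv -0.03 du 0 px per 10mm [-0.4  -3.55]
base FL [337.7 244.3] dv -0.07 du 0 px per 10mm [ 0.03 -3.59]
base L [309.1 236.4] dv -0.06 du 0 px per 10mm [-0.16 -3.53]
21.55 [540.6441251  -45.93282476   2.31926572] [-0.09654106  0.83478166  5.48156399] 35.000585317611694
cup/pin region change 37.066296296296294 tilt [ 9.99513413e-01 -3.11915144e-02  1.63007395e-04  2.70487000e-05] 21.55
```

arm_command --pt "0 0 0 0 0 0" --pt "0 0 0 0 0 0" --pt "0 0 0 0 0 0" --pt "0 0 0 0 0 0"

```text
clock: 21.95
ee_pos: [540.6, -45.9, 2.3]
tool_rot: [1.0, -0.031, 0.0, 0.0]
contact_force: [-1.1, 0.6, 5.1]
finger_gap: 33.5
gripper_force: 35.0
```

The lift is about 4.8 mm and steady. The side view of the cup is probably hidden by the gripper, so I'll check the pin from the top camera.

Run:
```python
from h import *
T,b=grab("top","t10");_,a=load("top1")
h=cv2.cvtColor(b,cv2.COLOR_RGB2HSV);m=cv2.inRange(h,(6,70,70),(24,255,255))[215:255,425:470]
y,x=np.nonzero(m);print("pin top",len(x));c=(x.mean()+425+.5,y.mean()+215+.5);print(c,onz(T,c,140).round(0),onz(T,c,128).round(0))
K=np.array(T["intrinsics"]);M=np.array(T["pose"])
d=np.abs(a.astype(int)-b).max(2)
for n,r in(("hammer",(150,215,445,470)),("bottle",(150,185,235,262)),("jar",(172,198,195,222)),("cup low",(225,250,432,442))):print(n,(d[r[0]:r[1],r[2]:r[3]]>40).mean().round(3))
```

```text
pin top 105
(np.float64(454.8904761904762), np.float64(234.81428571428572)) [ 525. -310.  140.] [ 527. -314.  128.]
hammer 0.0
bottle 0.0
jar 0.0
cup low 0.0
```

The pin stands upright at (525,-310) in the cup, and the bystanders haven't moved. Handing in.

```bash
python3 -c "
from station import *
print(close_job())"
```

```text
the job is handed in; nothing more can be done
None
```

The job is handed in (no verdict was returned): the pin stands in the upright cup, and the wedge, still gripped, lies on the bench holding the plate's front edge about 4.8 mm up, with the bottle, hammer and jar unmoved.

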